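Hold the magnifier over the seal

TASK

Take the square seal stone (not the round or the oblong one) out of the divided tray and stand it, carved face still up, in the middle of the leather engraving pad. Then take the magnifier by its handle from the book and hold it steady and level, its lens centred over that seal and about 10 cm above the carved face, so that I can check the cutting. Finish while still holding it there, do not let the glass touch the stone, and leave everything else where it is.

Things in the scene. Friction and masses are not known exactly. Their poses are not given: they have to be found in the camera images.
- seal_square: the seal stone to be checked: upright square prism of brown-grey stone, 28 x 28 mm in plan, 60 mm tall, about 0.12 kg, carved face on top. Origin: centre of its underside; z up its length; x and y square to its side faces. It starts standing in one of the tray's three cells. The three seals are of the same stone.
- magnifier: hand magnifier lying flat on the book, about 0.16 kg. Origin: on the lens axis, in the plane of its underside; z up through the glass; x along the handle, away from the lens. Metal ring 90 mm across; wooden handle from x = 56 to 150 mm, 20 mm wide (along y); all 16 mm thick (z = 0 to 16 mm). The lens is heavier than the handle and pulls down: grip firmly (60 N or more).
- pad: engraving pad: wooden board 220 mm (x) x 200 mm (y) with grey leather on it, fixed. Origin: centre of the underside; the leather's top is 12 mm above it and is flat. The graver lies on it at about x = +80 mm, along y.
- tray: shallow open wooden tray, fixed, 250 mm (x) x 100 mm (y) x 24 mm tall, walls and floor 6 mm, two dividers of the same height as the walls across it making three cells in a row along x, about 81 mm apart, each with one seal standing in it. Origin: centre of the underside. It stands on one side of the pad, left or right, the book on the other.
- book: closed hardback book lying flat, fixed, 210 mm (x) x 150 mm (y) x 28 mm thick. Origin: centre of the underside; its top is 28 mm above. The magnifier lies on it.
- seal_round: round seal stone, diameter 30 mm, 60 mm tall, standing in the tray; to be left. Origin: centre of the underside, z up
- seal_oblong: oblong seal stone, 36 x 18 mm, 60 mm tall, standing in the tray; to be left. Origin: centre of the underside, z up
- graver: engraving knife, 170 mm long, 9 mm thick, lying on the far edge of the pad; to be left. Origin: mid-length, underside; x along it
- paste_box: round blue and white porcelain box, diameter 82 mm, 39 mm tall, beyond the pad; to be left. Origin: centre of the underside
- inkstone: round black inkstone, diameter 108 mm, 22 mm tall, beyond the pad; to be left. Origin: centre of the underside
- jar: open glass jar, diameter 60 mm, 75 mm tall, beyond the pad; to be left. Origin: centre of the underside
Things that resemble listed ones, but are neither listed nor needed, are in the scene too. Leave any blue look-alike of the seal_square alone.

How it is judged:
By the outcome, as a careful person would: the job done as asked, in the order asked, and still so for the second after the job is handed in, while the arm keeps its last pose, push and grip.
It also fails if it takes over 48 s, if anything falls off the work surface, if the arm or the gripper's body presses on something with over 40 N, if the wrist force passes 120 N, or if a joint passes its speed limit or range.

ROBOT

A 6-joint arm with a two-finger parallel gripper is mounted at the origin on the work surface. World frame = base frame: x ahead of the robot, y to its left, z up, the work surface at z = 0. Lengths are in m, angles in rad, forces in N, time in s.
With the tool pointing down it reaches from about 0.35 to 0.85 m from the base axis. Payload 8.1 kg.
Tool frame: the origin (TCP) lies at the very end of the fingers, on their centre line; the grasp point (between the pads) lies 19 mm behind it; z points along the fingers, y is the line along which they close (so a half turn about z gives the same grasp; the last joint's range is limited). The gripper opens to 93 mm and grips with 3 to 60 N. Pads are 15 mm wide; open, the fingers measure 128 mm over their backs; the gripper's body (75 mm by 188 mm) begins 65 mm behind the grasp point.
Start: joints at [-1.2, 0.13, 1.488, -0, 1.523, -0.085], TCP at [0.264, -0.539, 0.219] pointing down, gripper open.
Joint ranges: [-2.96, 2.96], [-0.89, 2.26], [0.02, 2.5], [-1.34, 4.48], [0, 2.73], [-2.66, 2.66]. Speed limits (rad/s): [2.39, 2.39, 2.79, 3.14, 3.14, 3.14].

INTERFACE

Orientations are given as a rotation vector (axis times angle).
In Python, from plant import monitor, eyes, ticket gives the robot as it stands.
- The arm moves only by the tool arm_command, never from a script. Its argument "deltas" is a list that holds one entry, the list of rows, each a list of 6 numbers: the shift along the world's x, y, z in cm, then the turn, a rotation vector about the world's x, y, z in degrees. In form: [[[tx, ty, tz, rx, ry, rz], ...]]. A call has 1 to 12 rows; each row shifts and turns the commanded pose from where the row before left it; what a row does not reach is not made up. A row lasts 1/12 s, in which the tool goes at most 41.7 mm and 7.16 degrees, less where a joint would pass 70% of its speed; a pose out of reach is approached as far as the arm can. A call is refused whole if a number of a shift passes 4.17 or a number of a turn 7.16, either way. A call with a gripper value outside its range is refused whole. "gripper" is the opening, from -1 (shut) to 1 (fully open), set as the call begins (left out, the last holds). The fingers move at their own pace and stop on an object; "squeeze" is the grip in N (left out, the last holds). Time passes only in rows, so rows that do not move let the fingers close. It gives the time, the measured TCP pose, the force, the opening and the grip force at its end, in the units of the state.
- monitor.read_state(): the state, without advancing time (a new reading comes with each control period).
- eyes.read_camera(name): name is "scene" or "side" or "wrist"; returns the picture (420x560x3 uint8, blue, green, red); there is no depth.
- eyes.camera_model(name): a dict with "fx", "fy", "cx", "cy" (pixels), "rvec" (rotation vector, rad) and "tvec" (3), from world to camera coordinates, as OpenCV has them. Camera axes: x right, y down, z forward; pixel columns grow to the right and rows downward; lengths in m; the calibration is good to about 2 mm. The wrist camera is an equidistant fisheye: a pixel r from the principal point sees the ray r / f radians off the axis. A picture is of the moment at which its call begins: read the wrist's pose just before it. camera_model takes no time and is no camera call; for the wrist camera it gives the pose at the moment of the call.
- ticket.close_job(): hands the job in; it is judged then, once.
The state is a dict: "t": time; "q": joint angles; "dq": joint speeds; "joint_torque": joint torques, N m; "tool_pos": TCP position; "orientation": TCP orientation; "force": force on the tool from outside, world axes, zero at the start; "wrist_torque": the same for the moment, N m; "opening": finger opening in m; "gripper_force": force on a finger pad.
Only numpy, scipy, OpenCV 4.12 (cv2) and the standard library are available. Lean on these libraries where they do the work, as an engineer would, in place of code of your own. Each camera call takes 0.05 s, during which the arm holds its last target. There are 200 camera calls.

## Working session

There is one attempt and no reset: what is moved stays moved. The work goes in short steps, Python scripts to look and compute and a tool call to move; the robot and the scene stay as the last step left them, time stands still between calls to the robot, and variables do not carry over. Pictures are saved under pics/ and viewed, at most 10 in all, crops included, and the job is handed in when it is done.

Besides the shell and the picture viewer there is one more tool, called after ">>>" as name(argument=value, ...) on one line, values as JSON. arm_command: Moves the arm, as the interface text tells. Its arguments: {"type":"object","properties":{"deltas":{"type":"array"},"gripper":{"type":"number"},"squeeze":{"type":"number"}},"required":["deltas"]}

```bash
mkdir -p pics; ls
cat > h.py <<'E'
import numpy as np, cv2
from plant import monitor, eyes, ticket
def ray(m,u,v):
    R=cv2.Rodrigues(np.array(m["rvec"],float))[0]; t=np.array(m["tvec"],float).ravel()
    d=np.array([(u-m["cx"])/m["fx"],(v-m["cy"])/m["fy"]]);
    if m.get("fish"):
        r=np.hypot(*d); c=np.r_[d/r*np.sin(r),np.cos(r)] if r>0 else np.array([0,0,1.])
    else: c=np.r_[d,1]
    return -R.T@t, R.T@c
def onz(m,u,v,z):
    o,d=ray(m,u,v); return o+d*(z-o[2])/d[2]
E
python3 - <<'E'
from h import *
for n in ["scene","side"]:
    cv2.imwrite(f"pics/{n}0.png",eyes.read_camera(n)); m=eyes.camera_model(n); print(n,m, ray(m,280,210)[0])
print(monitor.read_state())
E
```

```text
pics
scene {'fx': 505.1953664741684, 'fy': 505.1953664741684, 'cx': 284.98893686854194, 'cy': 203.82061682473662, 'rvec': array([ 2.00117771,  1.41712649, -0.5525839 ]), 'tvec': array([-0.15621261, -0.36693204,  1.75278781])} [ 1.43887591 -0.36569366  1.01351412]
side {'fx': 509.9053762607839, 'fy': 509.9053762607839, 'cx': 280.4589468242964, 'cy': 197.39143386027692, 'rvec': array([ 0.68140837, -2.52974113,  1.3032109 ]), 'tvec': array([0.48946328, 0.2315181 , 0.93684761])} [0.13053231 0.79195151 0.72569449]
{'t': 0.1, 'q': array([-1.20040800e+00,  1.31099331e-01,  1.48918963e+00, -2.64478787e-05,
        1.52303005e+00, -8.53835305e-02]), 'dq': array([-0.00028807, -0.00215977, -0.00299639, -0.00163318, -0.00136892,
       -0.0001871 ]), 'joint_torque': array([ 4.34002832e-04, -5.61341143e+01, -4.93094838e+01,  7.69649469e-02,
        2.91739544e-02, -6.86059593e-05]), 'tool_pos': array([ 0.26391821, -0.53824087,  0.21767362]), 'orientation': array([-3.05870897e+00, -7.09361009e-01,  4.25968348e-04]), 'force': array([1.41528527, 0.1930479 , 0.89627602]), 'wrist_torque': array([ 0.0300323 , -0.02168144,  0.05768716]), 'gripper_force': 0.0, 'opening': 0.09312680442853512}
```

```bash
sleep 1; ls pics
```

```text
scene0.png
side0.png
```

View pics/scene0.png

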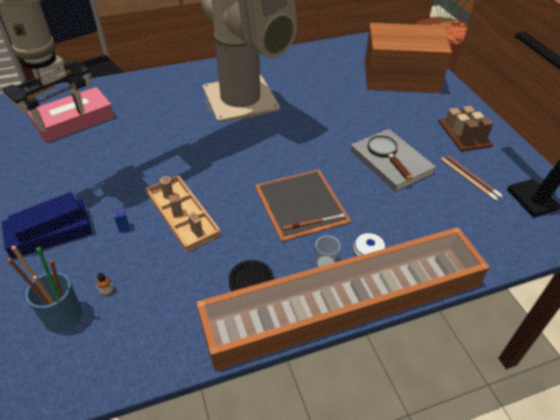

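View pics/side0.png

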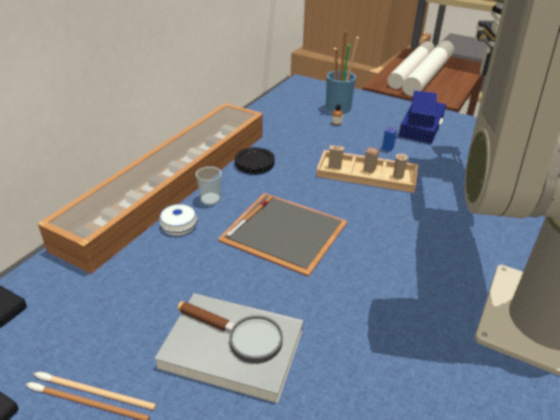

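The scene view shows the tray at (183,212), its three brown seals at (166,188), (176,205) and (196,224). There is a blue look-alike at (121,220) and a group of other seals at (468,128). The pad is at (302,203), the book and magnifier at (392,158). In the side view the tray seals are at (336,157), (371,160) and (400,166). Next I enlarge the tray, and the pad and book for their corners.

Run:
```python
from h import *
s=cv2.imread("pics/scene0.png"); d=cv2.imread("pics/side0.png")
a=cv2.resize(s[165:255,140:225],None,fx=4.6,fy=6,interpolation=cv2.INTER_CUBIC) 
b=cv2.resize(d[138:198,312:424],(400,540),interpolation=cv2.INTER_CUBIC)
cv2.imwrite("pics/tray.png",np.hstack([cv2.resize(a,(400,540)),b]))
a=cv2.resize(s[120:245,245:445],(800,500),interpolation=cv2.INTER_CUBIC)
cv2.imwrite("pics/pb.png",a)
```

```text
(no output)
```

View pics/tray.png

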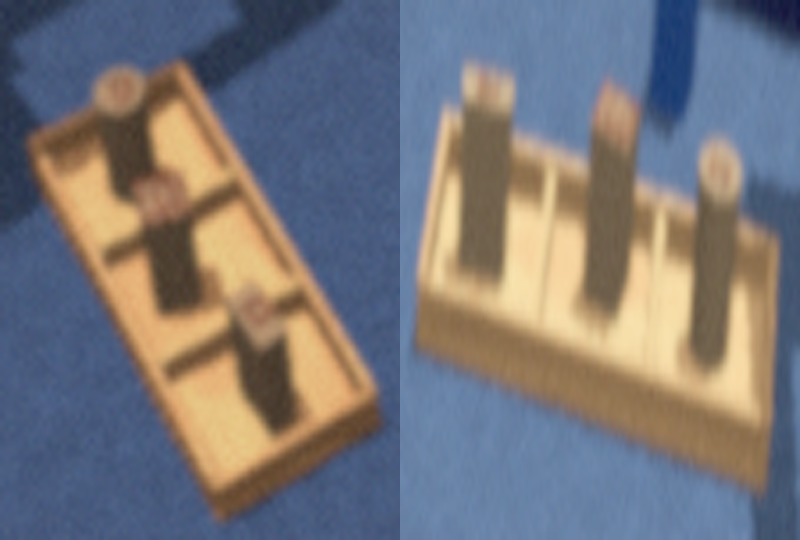

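View pics/pb.png

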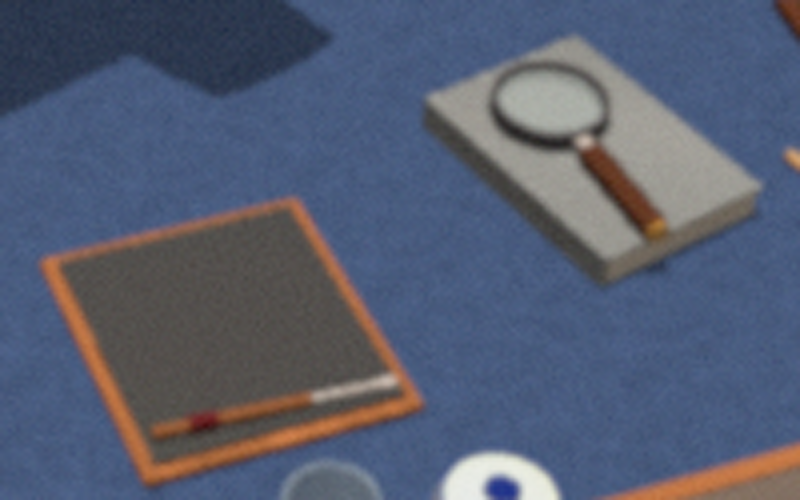

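Run:
```python
from h import *
m=eyes.camera_model("scene")
f=lambda p,z:onz(m,245+p[0]/4,120+p[1]/4,z)[:2].round(4)
g=lambda p,z:onz(m,140+p[0]/4.706,165+p[1]/6,z)[:2].round(4)
print("seals",[g(p,.066) for p in [(120,90),(160,195),(258,312)]])
T=np.array([g(p,.024) for p in [(32,140),(182,63),(378,395),(216,495)]]);print("tray",T,T.mean(0))
P=np.array([f(p,.012) for p in [(42,262),(298,200),(424,405),(148,484)]]);print("pad",P,P.mean(0))
B=np.array([f(p,.028) for p in [(578,35),(763,188),(606,258),(426,100)]]);print("book",B,B.mean(0))
print("lens",f((550,103),.040),"handle", [f(p,.042) for p in [(588,145),(655,228)]])
n=eyes.camera_model("wrist");print(n)
```

```text
seals [array([ 0.3993, -0.322 ]), array([ 0.4725, -0.3133]), array([ 0.5579, -0.2771])]
tray [[ 0.3699 -0.3752]
 [ 0.3468 -0.2812]
 [ 0.5874 -0.2219]
 [ 0.6126 -0.317 ]] [ 0.479175 -0.298825]
pad [[ 0.4448 -0.0828]
 [ 0.4432  0.1146]
 [ 0.6576  0.1169]
 [ 0.6618 -0.0797]] [0.55185 0.01725]
book [[0.3516 0.3911]
 [0.5569 0.4343]
 [0.5852 0.2896]
 [0.3861 0.2427]] [0.46995  0.339425]
lens [0.4322 0.3226] handle [array([0.4865, 0.3254]), array([0.5815, 0.3279])]
{'fx': 325.19226210127806, 'fy': 325.19226210127806, 'cx': 278.1822881530406, 'cy': 215.94933442260947, 'rvec': array([-2.47286484,  1.54078597,  0.20469575]), 'tvec': array([-0.59918229, -0.02884635,  0.38863066])}
```

>>> arm_command(deltas=[[[2.4,2.5,0.8,0,0,0],[2.4,2.5,0.8,0,0,0],[2.4,2.5,0.8,0,0,0],[2.4,2.5,0.8,0,0,0],[2.4,2.5,0.8,0,0,0],[2.4,2.5,0.8,0,0,0],[2.4,2.5,0.8,0,0,0],[2.4,2.5,0.8,0,0,0],[2.4,2.5,0.8,0,0,0],[0,0,0,0,0,0],[0,0,0,0,0,0]]])

```text
t: 1.02
tool_pos: [0.4813, -0.3124, 0.2908]
orientation: [3.059, 0.715, 0.0]
force: [-0.1, 0.1, -0.1]
opening: 0.093
gripper_force: 0.0
```

Run:
```python
from h import *
m=eyes.camera_model("wrist"); im=eyes.read_camera("wrist"); cv2.imwrite("pics/w1.png",im)
import pickle; m["fish"]=1; pickle.dump(m,open("w1.pkl","wb"))
s=monitor.read_state(); print(s["tool_pos"],s["orientation"],ray(m,280,210), cv2.Rodrigues(s["orientation"])[0])
cv2.imwrite("pics/w1b.png",cv2.resize(im,(800,600),interpolation=cv2.INTER_CUBIC))
```

```text
[ 0.48023349 -0.31330558  0.29023292] [-3.05951694e+00 -7.12397435e-01  1.13573762e-03] (array([ 0.54647005, -0.28010883,  0.45492769]), array([-0.21323124, -0.11201533, -0.97055912])) [[ 8.97141589e-01  4.41742456e-01 -7.56552058e-04]
 [ 4.41742623e-01 -8.97141823e-01  6.06528430e-05]
 [-6.51941557e-04 -3.88615479e-04 -9.99999712e-01]]
```

View pics/w1b.png

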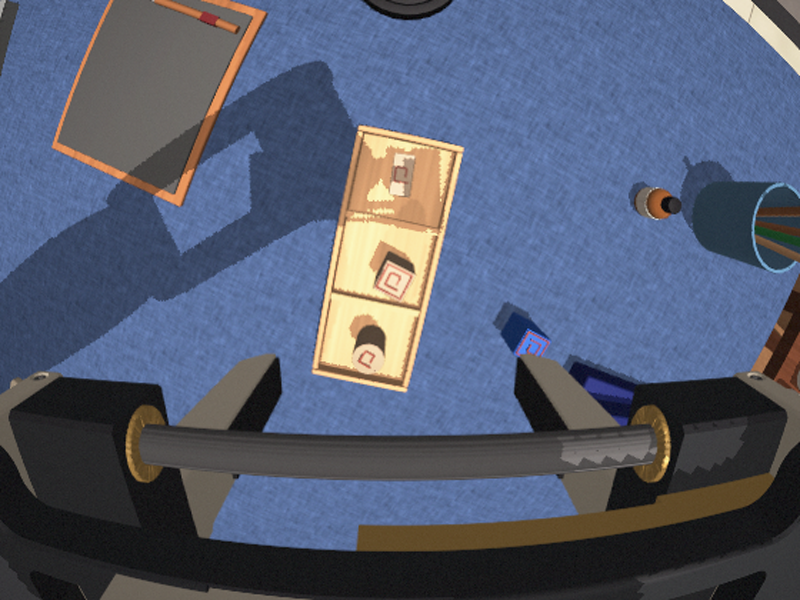

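Wrist view: oblong at (403,175), square at (396,281), round at (370,355), and the blue look-alike at (533,345). The middle one fits because its top is square. I confirm it in a crop and read its corners there.

Run:
```python
from h import *
im=cv2.imread("pics/w1.png"); cv2.imwrite("pics/sq.png",cv2.resize(im[165:225,245:315],None,fx=10,fy=10,interpolation=cv2.INTER_CUBIC))
```

```text
(no output)
```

View pics/sq.png

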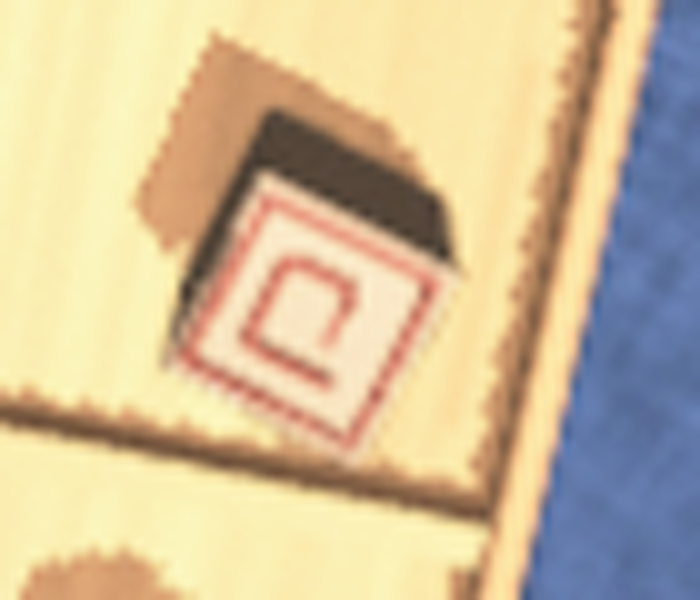

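Run:
```python
from h import *
import pickle; m=pickle.load(open("w1.pkl","rb"))
C=np.array([onz(m,245+(u+.5)/10-.5,165+(v+.5)/10-.5,.066)[:2] for u,v in [(262,172),(458,270),(350,465),(168,362)]])
print(C.round(4),C.mean(0)); E=np.roll(C,-1,0)-C; print(np.hypot(*E.T), np.degrees(np.arctan2(E[:,1],E[:,0]))%90)
g=lambda u,v,z:onz(m,u*.7,v*.7,z)[:2].round(4)
print("tray",[g(*p,.024) for p in [(360,126),(463,149),(407,391),(313,373)]])
print("others",g(403,175,.066),g(368,358,.066))
print("pad",g(53,146,.012),g(267,12,.012),g(181,207,.012))
```

```text
[[ 0.4876 -0.2993]
 [ 0.4873 -0.326 ]
 [ 0.4596 -0.3251]
 [ 0.4614 -0.2993]] [ 0.47396546 -0.31243349]
[0.02667159 0.02776442 0.02582258 0.02624015] [8.94359434e+01 8.81461340e+01 8.60644531e+01 2.27531103e-02]
tray [array([ 0.5827, -0.2241]), array([ 0.6058, -0.3181]), array([ 0.3695, -0.3787]), array([ 0.3444, -0.2846])]
others [ 0.5576 -0.2799] [ 0.4003 -0.3231]
pad [0.438  0.1076] [ 0.654  -0.0839] [ 0.4384 -0.0877]
```

>>> arm_command(deltas=[[[-0.15,0,-3,0,0,-7],[-0.15,0,-3,0,0,-7],[-0.15,0,-3,0,0,-7],[-0.15,0,-3,0,0,-7],[0,0,-3,0,0,0],[0,0,-3,0,0,0],[0,0,-3,0,0,0],[0,0,-1,0,0,0],[0,0,0,0,0,0],[0,0,0,0,0,0]]])

```text
t: 1.9
tool_pos: [0.4734, -0.3143, 0.0708]
orientation: [-3.141, 0.054, 0.001]
force: [0.5, -0.4, 0.2]
opening: 0.093
gripper_force: 0.0
```

Run:
```python
from h import *
s=monitor.read_state(); R=cv2.Rodrigues(s["orientation"])[0]; print(s["tool_pos"],R[:,0],R[:,2],s["q"])
```

```text
[ 0.47337729 -0.31434796  0.07081964] [ 9.99418040e-01 -3.40985304e-02 -9.33213785e-04] [-9.14887303e-04  5.53055389e-04 -9.99999429e-01] [-6.76321779e-01  1.66039379e-01  1.72731482e+00 -1.48969980e-04
  1.24929813e+00  9.28627095e-01]
```

>>> arm_command(deltas=[[[0.05,0.15,-2,0,0,0],[0,0,-1.8,0,0,0],[0,0,0,0,0,0],[0,0,0,0,0,0]]])

```text
t: 2.23
tool_pos: [0.475, -0.3128, 0.0341]
orientation: [3.141, -0.052, 0.001]
force: [0.4, 0.3, 0.4]
opening: 0.0931
gripper_force: 0.0
```

>>> arm_command(deltas=[[[0,0,0,0,0,0],[0,0,0,0,0,0],[0,0,0,0,0,0],[0,0,0,0,0,0],[0,0,0,0,0,0],[0,0,0,0,0,0],[0,0,0,0,0,0],[0,0,0,0,0,0]]], gripper=-1, squeeze=30)

```text
t: 2.9
tool_pos: [0.4746, -0.3122, 0.0326]
orientation: [-3.141, 0.052, 0.0]
force: [0.1, -0.2, -0.7]
opening: 0.0442
gripper_force: 0.0
```

>>> arm_command(deltas=[[[0,0,0,0,0,0],[0,0,0,0,0,0],[0,0,0,0,0,0],[0,0,0,0,0,0],[0,0,0,0,0,0],[0,0,0,0,0,0]]])

```text
t: 3.4
tool_pos: [0.4746, -0.3122, 0.0326]
orientation: [-3.141, 0.052, 0.0]
force: [0.6, -1.2, -0.5]
opening: 0.0281
gripper_force: 30.0
```

>>> arm_command(deltas=[[[0,0,2,0,0,0],[0,0,3.5,0,0,0],[0,0,3.5,0,0,0],[0,0,3.5,0,0,0],[0,2,2.5,0,0,0],[0,3.5,1.5,0,0,0],[0,4,1.2,0,0,0],[0,4,1,0,0,0],[0,4,1,0,0,0],[0,4,1,0,0,0],[0,4,1,0,0,0],[0,3.5,1,0,0,0]]])

```text
t: 4.4
tool_pos: [0.474, -0.02, 0.2601]
orientation: [-3.141, 0.051, -0.0]
force: [0.1, -0.5, -0.5]
opening: 0.0282
gripper_force: 30.0
```

>>> arm_command(deltas=[[[0,0,0,0,0,0],[0,0,0,0,0,0],[0,0,0,0,0,0]]])

```text
t: 4.65
tool_pos: [0.4745, -0.0225, 0.2593]
orientation: [3.141, -0.05, -0.0]
force: [-0.0, -0.9, -0.8]
opening: 0.028
gripper_force: 30.0
```

Run:
```python
from h import *
import pickle
m=eyes.camera_model("wrist"); im=eyes.read_camera("wrist"); m["fish"]=1; pickle.dump(m,open("w2.pkl","wb"))
cv2.imwrite("pics/w2.png",im); cv2.imwrite("pics/w2b.png",cv2.resize(im,(800,600),interpolation=cv2.INTER_CUBIC))
s=monitor.read_state(); print(s["tool_pos"],s["force"],s["opening"])
```

```text
[ 0.47436512 -0.02309878  0.25901159] [ 0.01832487 -0.7696158  -1.02812802] 0.027650817994299345
```

View pics/w2b.png

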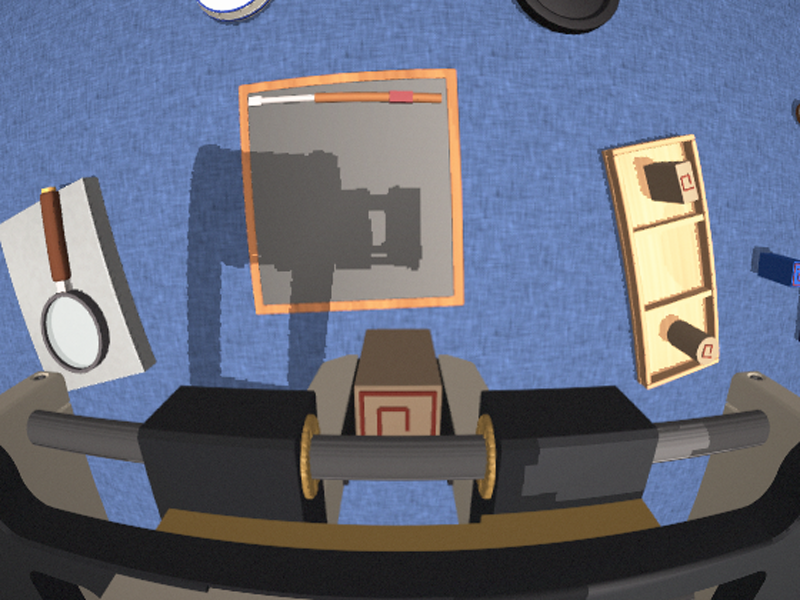

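The picture shows the seal held upright at (398,410), the pad with corners (239,86), (456,69), (463,303), (257,314), and the magnifier lens at (75,330) with its handle end at (48,190).

Run:
```python
from h import *
import pickle; m=pickle.load(open("w2.pkl","rb"))
g=lambda u,v,z:onz(m,(u+.5)*.7-.5,(v+.5)*.7-.5,z)[:2]
P=np.array([g(*p,.011) for p in [(239,86),(456,69),(463,303),(257,314)]]);print(P.round(4),P.mean(0),np.hypot(*(np.roll(P,-1,0)-P).T))
E=np.roll(P,-1,0)-P; print(np.degrees(np.arctan2(E[:,1],E[:,0]))%90)
print("seal front edge",g(358,385,.2925),g(440,385,.2925),"bottom",g(367,330,.2325),g(432,330,.2325))
T=np.array([g(*p,.024) for p in [(606,151),(694,135),(718,370),(648,387)]]);print("tray",T.mean(0))
print("lens",g(75,331,.042),"handle",[g(*p,.042).round(4) for p in [(62,280),(49,190)]])
```

```text
[[ 0.6509  0.1168]
 [ 0.6537 -0.0792]
 [ 0.4402 -0.0813]
 [ 0.4356  0.1131]] [0.54510572 0.01734371] [0.19599962 0.21354209 0.194386   0.21526327]
[0.82830935 0.55772409 1.33608281 0.99141106]
seal front edge [ 0.48809002 -0.01026585] [ 0.48728208 -0.03559493] bottom [ 0.4869173  -0.00923709] [ 0.48602795 -0.03729562]
tray [ 0.47321579 -0.29725133]
lens [0.43158769 0.31396315] handle [array([0.486 , 0.3196]), array([0.5789, 0.3237])]
```

>>> arm_command(deltas=[[[2,1.1,-1.5,0,0,2.5],[2,1.1,-2.5,0,0,0],[2,1.1,-3,0,0,0],[1.3,0.8,-3,0,0,0],[0,0,-3.3,0,0,0],[0,0,-3.2,0,0,0],[0,0,-2.5,0,0,0],[0,0,-1.5,0,0,0],[0,0,-0.7,0,0,0],[0,0,0,0,0,0],[0,0,0,0,0,0],[0,0,0,0,0,0]]])

```text
t: 5.7
tool_pos: [0.5489, 0.018, 0.0492]
orientation: [3.141, 0.015, 0.004]
force: [-0.7, -0.1, -1.8]
opening: 0.0274
gripper_force: 30.0
```

>>> arm_command(deltas=[[[-0.1,0,-0.4,0,0,0],[0,0,-0.2,0,0,0],[0,0,0,0,0,0],[0,0,0,0,0,0]]])

```text
t: 6.03
tool_pos: [0.5467, 0.0187, 0.0419]
orientation: [3.142, 0.017, 0.001]
force: [-0.2, -1.0, -0.5]
opening: 0.0278
gripper_force: 30.0
```

>>> arm_command(deltas=[[[0,0,-0.1,0,0,0],[0,0,0,0,0,0],[0,0,0,0,0,0]]])

```text
t: 6.28
tool_pos: [0.5466, 0.0187, 0.0406]
orientation: [3.142, 0.017, -0.0]
force: [0.9, -0.3, -1.3]
opening: 0.0278
gripper_force: 30.0
```

>>> arm_command(deltas=[[[0,0,-0.15,0,0,0],[0,0,0,0,0,0],[0,0,0,0,0,0]]])

```text
t: 6.53
tool_pos: [0.5465, 0.0187, 0.0389]
orientation: [-3.142, -0.017, 0.0]
force: [0.7, 0.1, -0.2]
opening: 0.0279
gripper_force: 30.0
```

>>> arm_command(deltas=[[[0,0,-0.05,0,0,0],[0,0,0,0,0,0],[0,0,0,0,0,0]]])

```text
t: 6.78
tool_pos: [0.5467, 0.0186, 0.0386]
orientation: [3.142, 0.017, 0.0]
force: [0.5, -0.5, -1.8]
opening: 0.0278
gripper_force: 30.0
```

>>> arm_command(deltas=[[[0,0,-0.06,0,0,0],[0,0,0,0,0,0],[0,0,0,0,0,0]]])

```text
t: 7.03
tool_pos: [0.5467, 0.0187, 0.0386]
orientation: [3.142, 0.017, 0.0]
force: [-1.7, 0.0, 6.0]
opening: 0.0279
gripper_force: 30.0
```

>>> arm_command(deltas=[[[0,0,-0.06,0,0,0],[0,0,0,0,0,0],[0,0,0,0,0,0]]])

```text
t: 7.28
tool_pos: [0.5468, 0.0187, 0.0385]
orientation: [3.142, 0.017, 0.0]
force: [-6.1, 0.6, 10.8]
opening: 0.0278
gripper_force: 30.0
```

>>> arm_command(deltas=[[[0,0,0.1,0,0,0],[0,0,0,0,0,0]]])

```text
t: 7.45
tool_pos: [0.5468, 0.0187, 0.0386]
orientation: [3.142, 0.017, 0.001]
force: [0.5, 0.5, -0.3]
opening: 0.0282
gripper_force: 30.0
```

>>> arm_command(deltas=[[[0,0,0,0,0,0],[0,0,0,0,0,0],[0,0,0,0,0,0],[0,0,0,0,0,0],[0,0,0,0,0,0],[0,0,0,0,0,0],[0,0,0,0,0,0]]], gripper=1)

```text
t: 8.03
tool_pos: [0.5466, 0.0187, 0.0384]
orientation: [-3.142, -0.017, 0.0]
force: [-0.1, 0.4, 0.4]
opening: 0.0697
gripper_force: 0.0
```

>>> arm_command(deltas=[[[0,0,2,0,0,0],[0,0,3.5,0,0,0],[0,0,3.5,0,0,0],[0,0,3.5,0,0,0],[-1,1.6,3,0,0,0],[-2,3.2,1.7,0,0,0],[-2,3.2,1.4,0,0,0],[-2,3.2,1.4,0,0,0],[-2,3.2,1,0,0,0],[-2,3.2,1,0,0,0],[-2,3.2,0,0,0,0],[-1,1.2,0,0,0,0]]])

```text
t: 9.03
tool_pos: [0.4049, 0.242, 0.2597]
orientation: [-3.139, -0.021, -0.002]
force: [-0.3, 0.1, -0.1]
opening: 0.0929
gripper_force: 0.0
```

>>> arm_command(deltas=[[[0,0,0,0,0,0],[0,0,0,0,0,0],[0,0,0,0,0,0]]])

```text
t: 9.28
tool_pos: [0.407, 0.2381, 0.2583]
orientation: [3.141, 0.017, 0.0]
force: [0.3, 0.1, 0.1]
opening: 0.093
gripper_force: 0.0
```

Run:
```python
from h import *
import pickle
m=eyes.camera_model("wrist"); im=eyes.read_camera("wrist"); m["fish"]=1; pickle.dump(m,open("w3.pkl","wb"))
cv2.imwrite("pics/w3.png",im); cv2.imwrite("pics/w3b.png",cv2.resize(im,(800,600),interpolation=cv2.INTER_CUBIC))
s=monitor.read_state(); print(s["t"],s["tool_pos"],s["orientation"],s["opening"])
```

```text
9.3333 [0.40716285 0.23785083 0.25825852] [3.14111996e+00 1.53677684e-02 8.51019679e-06] 0.09275482948812439
```

View pics/w3b.png

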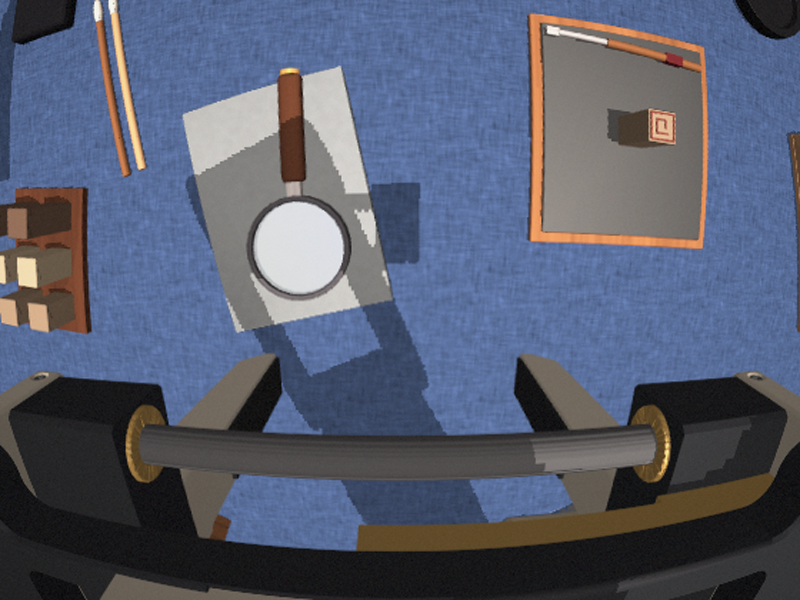

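The seal stands on the pad with its top at (662,127). The pad corners are at (530,14), (704,47), (703,248), (528,240). The lens is centred at (299,247), its handle running from (293,182) to (289,70).

Run:
```python
from h import *
import pickle; m=pickle.load(open("w3.pkl","rb")); print(ray(m,280,210)[0])
g=lambda u,v,z:onz(m,(u+.5)*.7-.5,(v+.5)*.7-.5,z)[:2]
P=np.array([g(*p,.011) for p in [(530,14),(704,47),(703,248),(528,240)]]);print("pad",P.mean(0),np.hypot(*(np.roll(P,-1,0)-P).T))
print("seal",g(662,127,.072))
R=np.array([g(299+52*np.cos(a),247+53.5*np.sin(a),.040) for a in np.linspace(0,6.28,32)[:-1]]);L=R.mean(0);print("lens",L,np.ptp(R,axis=0))
a,b=g(293,182,.042),g(289,72,.042);print("handle",a,b,np.hypot(*(a-L)),np.hypot(*(b-L)))
d=b-L;yaw=np.arctan2(d[1],d[0]);e=b-a;print(np.degrees(yaw),np.degrees(np.arctan2(e[1],e[0])))
s=monitor.read_state();R=cv2.Rodrigues(s["orientation"])[0];print("tool yaw",np.degrees(np.arctan2(R[1,0],R[0,0])))
for r in (.085,.09):
  T=L+r*np.array([np.cos(yaw),np.sin(yaw)]);print(r,T,(T-s["tool_pos"][:2])*100)
```

```text
[0.47960943 0.23932993 0.42248137]
pad [0.54423389 0.02141946] [0.19587958 0.21476872 0.19910548 0.21402312]
seal [0.54444008 0.02054786]
lens [0.42973593 0.3224371 ] [0.09130125 0.09038627]
handle [0.48467733 0.32548252] [0.57859557 0.32995575] 0.055025735481711 0.14904939212571078
2.891455306843325 2.726880959383679
tool yaw 0.5606288978682002
0.085 [0.51462771 0.32672484] [10.74648673  8.88740135]
0.09 [0.51962135 0.32697706] [11.24585017  8.91262335]
```

>>> arm_command(deltas=[[[2.15,1.8,-2,0,0,2.3],[2.15,1.8,-2,0,0,0],[2.15,1.8,-2,0,0,0],[2.15,1.8,-2,0,0,0],[2.15,1.7,-2,0,0,0],[0,0,-3,0,0,0],[0,0,-3,0,0,0],[0,0,-2.5,0,0,0],[0,0,-1.3,0,0,0],[0,0,0,0,0,0],[0,0,0,0,0,0],[0,0,0,0,0,0]]])

```text
t: 10.33
tool_pos: [0.5157, 0.3279, 0.0626]
orientation: [-3.139, -0.079, -0.004]
force: [0.9, -0.4, 0.6]
opening: 0.0929
gripper_force: 0.0
```

Run:
```python
from h import *
s=monitor.read_state();R=cv2.Rodrigues(s["orientation"])[0];print(s["tool_pos"],R.round(4),s["force"],s["wrist_torque"])
```

```text
[0.51570974 0.32786896 0.06256892] [[ 0.9987  0.0501  0.0026]
 [ 0.0501 -0.9987  0.0014]
 [ 0.0027 -0.0012 -1.    ]] [ 0.87082462 -0.37462274  0.56059593] [ 0.03777477 -0.0068891  -0.02432854]
```

>>> arm_command(deltas=[[[0,-0.1,-1.5,0,0,0],[0,0,-1,0,0,0],[0,0,0,0,0,0],[0,0,0,0,0,0],[0,0,0,0,0,0]]])

```text
t: 10.75
tool_pos: [0.5146, 0.327, 0.0364]
orientation: [-3.14, -0.08, -0.002]
force: [-0.6, -0.1, 0.3]
opening: 0.0928
gripper_force: 0.0
```

>>> arm_command(deltas=[[[0,0,-0.4,0,0,0],[0,0,-0.1,0,0,0],[0,0,0,0,0,0],[0,0,0,0,0,0],[0,0,0,0,0,0]]])

```text
t: 11.17
tool_pos: [0.5142, 0.3267, 0.0305]
orientation: [-3.14, -0.08, -0.0]
force: [0.5, 0.6, -0.2]
opening: 0.0927
gripper_force: 0.0
```

>>> arm_command(deltas=[[[0,0,0,0,0,0],[0,0,0,0,0,0],[0,0,0,0,0,0],[0,0,0,0,0,0],[0,0,0,0,0,0],[0,0,0,0,0,0],[0,0,0,0,0,0],[0,0,0,0,0,0],[0,0,0,0,0,0],[0,0,0,0,0,0],[0,0,0,0,0,0],[0,0,0,0,0,0]]], gripper=-1, squeeze=60)

```text
t: 12.17
tool_pos: [0.5141, 0.3267, 0.0304]
orientation: [-3.14, -0.08, 0.0]
force: [0.6, -0.7, -0.6]
opening: 0.0197
gripper_force: 60.0
```

>>> arm_command(deltas=[[[0,0,0,0,0,0],[0,0,0,0,0,0],[0,0,0,0,0,0],[0,0,0,0,0,0]]])

```text
t: 12.5
tool_pos: [0.5141, 0.3267, 0.0304]
orientation: [-3.141, -0.08, -0.0]
force: [0.7, 0.7, 0.8]
opening: 0.0194
gripper_force: 60.0
```

>>> arm_command(deltas=[[[0,0,0.5,0,0,0],[0,0,1,0,0,0],[0,0,1.5,0,0,0],[0,0,2,0,0,0],[0,0,2,0,0,0],[0,0,2,0,0,0],[0,0,2,0,0,0],[0,0,1.6,0,0,0],[0,0,1,0,0,0],[0,0,0.5,0,0,0],[0,0,0,0,0,0],[0,0,0,0,0,0]]])

```text
t: 13.5
tool_pos: [0.5138, 0.3265, 0.1708]
orientation: [3.14, 0.08, -0.001]
force: [-0.0, -0.2, -2.8]
opening: 0.0193
gripper_force: 60.0
```

Run:
```python
from h import *
s=monitor.read_state();R=cv2.Rodrigues(s["orientation"])[0];print(s["tool_pos"],R.round(4),s["force"],s["wrist_torque"],s["opening"])
im=eyes.read_camera("side");cv2.imwrite("pics/s4.png",im)
```

```text
[0.51384279 0.32651623 0.17080289] [[ 9.987e-01  5.090e-02 -7.000e-04]
 [ 5.090e-02 -9.987e-01 -4.000e-04]
 [-7.000e-04  3.000e-04 -1.000e+00]] [-0.04188894 -0.15093831 -2.82744802] [ 0.00496272 -0.06486341 -0.03704776] 0.01929574803305651
```

>>> arm_command(deltas=[[[0.4,-1,0,0,0,0],[0.8,-2,0,0,0,0],[1.1,-2.8,0,0,0,0],[1.2,-3.1,0,0,0,0],[1.2,-3.1,0,0,0,0],[1.2,-3.1,0,0,0,0],[1.2,-3.1,0,0,0,0],[1.2,-3.1,0,0,0,0],[1.2,-3.1,0,0,0,0],[1,-2.9,0,0,0,0],[0.7,-2,0,0,0,0],[0.4,-1,0,0,0,0]]])

```text
t: 14.55
tool_pos: [0.63, 0.0198, 0.17]
orientation: [3.14, 0.075, -0.003]
force: [-0.1, -0.2, -2.5]
opening: 0.0197
gripper_force: 60.0
```

>>> arm_command(deltas=[[[0,0,0,0,0,0],[0,0,0,0,0,0],[0,0,0,0,0,0],[0,0,0,0,0,0],[0,0,0,0,0,0],[0,0,0,0,0,0]]])

```text
t: 15.05
tool_pos: [0.6299, 0.0248, 0.1715]
orientation: [-3.14, -0.082, -0.0]
force: [0.5, -0.7, -2.6]
opening: 0.0194
gripper_force: 60.0
```

Run:
```python
from h import *
s=monitor.read_state();R=cv2.Rodrigues(s["orientation"])[0];print(s["t"],s["tool_pos"],R.round(4),s["force"],s["wrist_torque"],s["opening"])
a=eyes.read_camera("side");b=eyes.read_camera("scene");cv2.imwrite("pics/s5.png",a);cv2.imwrite("pics/c5.png",b)
# predicted lens centre pixel boxes
c=np.array([.5462,.019,.12])
out=[]
for n,i in (("side",a),("scene",b)):
    m=eyes.camera_model(n);K=np.array([[m["fx"],0,m["cx"]],[0,m["fy"],m["cy"]],[0,0,1]])
    u,v=cv2.projectPoints(c[None],m["rvec"],m["tvec"],K,None)[0].ravel().round().astype(int);print(n,u,v)
    out.append(cv2.resize(i[v-70:v+70,u-50:u+50],(400,560),interpolation=cv2.INTER_CUBIC))
cv2.imwrite("pics/fin.png",np.hstack(out))
```

```text
15.05 [0.62994397 0.02478933 0.17152273] [[ 9.986e-01  5.240e-02  1.000e-04]
 [ 5.240e-02 -9.986e-01  1.000e-04]
 [ 1.000e-04 -1.000e-04 -1.000e+00]] [ 0.48789505 -0.70307593 -2.62966667] [ 0.08169408 -0.13708776  0.00736227] 0.019388629528896296
side 284 187
scene 303 173
```

View pics/fin.png

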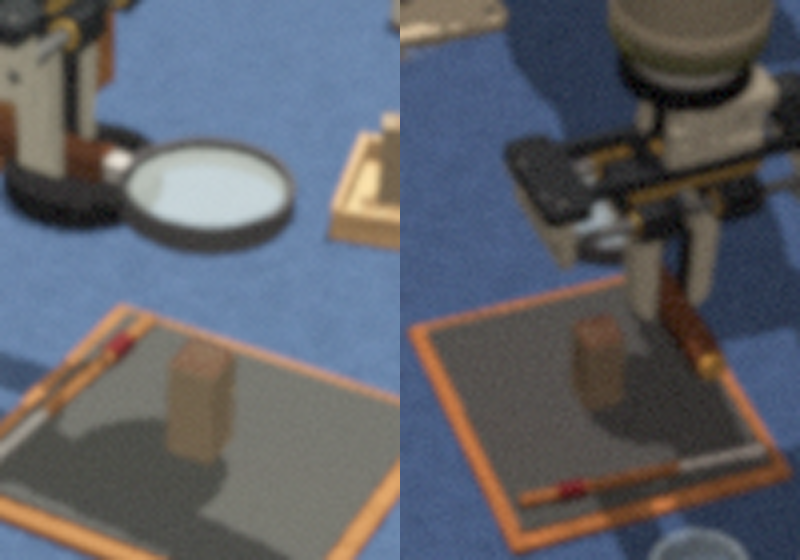

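The side view (left) shows the lens ring at (208,195) over the seal at (200,400), clear of it. I check level and centring by predicting the ring's outline in that view.

Run:
```python
from h import *
m=eyes.camera_model("side");K=np.array([[m["fx"],0,m["cx"]],[0,m["fy"],m["cy"]],[0,0,1]])
pr=lambda X:(cv2.projectPoints(X,m["rvec"],m["tvec"],K,None)[0][:,0]-[234,117])*4
s=monitor.read_state();R=cv2.Rodrigues(s["orientation"])[0];T=s["tool_pos"]
x=R[:,0];y=-R[:,1];z=np.array([0,0,1.])
a=np.linspace(0,2*np.pi,200)
print("measured 122 297 138 251")
for p in (-3,0,3,6):
    c,sn=np.cos(np.radians(p)),np.sin(np.radians(p)) # p>0: lens droops
    X=[]
    for h in (-.0024,.0136):
        l=np.c_[-.085+.045*np.cos(a),.045*np.sin(a),h+0*a]
        X.append(T+np.outer(l[:,0]*c,x)+np.outer(l[:,0]*sn,z)+np.outer(l[:,1],y)+np.outer(l[:,2],z))
    q=pr(np.vstack(X));print(p,q[:,0].min().round(),q[:,0].max().round(),q[:,1].min().round(),q[:,1].max().round())
S=np.array([[.5462+i,.019+j,.072] for i in(-.014,.014) for j in(-.014,.014)]);print("seal top",pr(S).round())
print("lens",T-.085*x)
```

```text
measured 122 297 138 251
-3 115.0 294.0 124.0 242.0
0 115.0 294.0 130.0 251.0
3 115.0 293.0 135.0 261.0
6 114.0 291.0 140.0 270.0
seal top [[233. 348.]
 [208. 375.]
 [188. 333.]
 [162. 359.]]
lens [0.545158   0.01998115 0.171519  ]
```

Run:
```python
from h import *
s=monitor.read_state();print(s["t"],s["tool_pos"],abs(s["dq"]).max(),s["gripper_force"]);print(ticket.close_job())
```

```text
15.15 [0.63004381 0.02438559 0.1715336 ] 0.002947025481201614 59.99259889125824
the job is handed in; nothing more can be done
None
```

The square seal stands carved face up in the middle of the pad, and the magnifier is held steady by its handle, level to within about 2°, its lens centred over the seal and about 10 cm above it; the job was handed in at 15.2 s.

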